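# Feed a row of test rotors up to the stop and lock the keeper

## Robot

A 7-joint arm with a two-finger parallel gripper is mounted at the origin on a cart in front of the work surface, level with it; the furniture and walls round the work are solid. World frame = base frame: x ahead of the robot, y to its left, z up, the work surface at z = 0. Lengths are in mm, angles in degrees, forces in N, time in s.
With the tool pointing down it reaches from about 400 to 875 mm from the base axis. Payload 6.5 kg.
Tool frame: the origin (TCP) lies between the finger pads; the fingertips stand 19 mm ahead of it and the grasp point (between the pads) is the TCP; z points along the fingers, y is the line along which they close (so a half turn about z gives the same grasp; the last joint's range is limited). The gripper opens to 88 mm and grips with 3 to 60 N. Pads are 18 mm wide; open, the fingers measure 123 mm over their backs; the gripper's body (75 mm by 187 mm) begins 45 mm behind the grasp point.
Start: joints at [-71.918, 30.733, -0.252, 88.115, 0.149, 61.152, -4.079], TCP at [242.178, 603.191, 257.716] pointing down, gripper open.
Joint ranges: [-154.64, 154.64], [-21.42, 123.67], [-72.66, 72.17], [13.99, 137.28], [-74.86, 254.86], [10.95, 109.41], [-158.01, 158.01]. Speed limits (degrees/s): [136.94, 136.94, 180, 180, 180, 180, 180].

## Interface

Orientations are given as a 3x3 rotation matrix whose columns are the frame's x, y, z axes.
In Python, from cell import bot gives the robot as it stands.
- The arm moves only by the tool send_rows, never from a script. Its argument "targets" is a list of rows, each a list of 5 numbers: the shift along the world's x, y, z in mm, then the turn about the world's z in degrees, then the finger opening in mm, from 0 to 88.1. In form: [[tx, ty, tz, turn, fingers], ...]. A call has 1 to 10 rows; each row is the pose to reach, as a shift and turn from the pose commanded when the call began; what a row does not reach only later rows make up. A row lasts 1/10 s, in which the tool goes at most 50 mm and 8.59 degrees, less where a joint would pass 70% of its speed; a pose out of reach is approached as far as the arm can. A call with a gripper value outside its range is refused whole. The fingers move at their own pace and stop on an object; the grip force is fixed at half the most. Time passes only in rows, so rows that repeat a pose let the fingers close. It gives the time, the measured TCP pose, the force, the opening and the grip force at its end, in the units of the state.
- bot.get_obs(): the state, without advancing time (a new reading comes with each control period).
- bot.get_image(name): name is "scene" or "top" or "wrist"; returns the picture (384x512x3 uint8, red, green, blue); there is no depth.
- bot.camera_model(name): a dict with "fx", "fy", "cx", "cy" (pixels), "T" (4x4, takes a point from camera to world coordinates); the wrist camera has in their place "tool_from_camera" (4x4, takes a point from camera to tool coordinates, whose origin is the TCP and whose axes are the flange's). Camera axes: x right, y up, looking along -z (the intrinsics and any distortion apply to the point x, -y, -z); pixel columns grow to the right and rows downward; lengths in mm; the calibration is good to about 2 mm. The wrist camera is an equidistant fisheye: a pixel r from the principal point sees the ray r / f radians off the axis. A picture is of the moment at which its call begins: read the wrist's pose just before it. camera_model takes no time and is no camera call.
- bot.finish_job(): hands the job in; it is judged then, once.
The state is a dict: "t": time; "joints": joint angles; "dq": joint speeds; "joint_torque": joint torques, N m; "ee_pos": TCP position; "ee_rot": TCP orientation; "contact_force": force on the tool from outside, world axes, zero at the start; "wrist_torque": the same for the moment, N m; "gripper_width": finger opening in mm; "grip_force": force on a finger pad.
Only numpy, scipy, OpenCV 4.12 (cv2) and the standard library are available. Lean on these libraries where they do the work, as an engineer would, in place of code of your own. Each camera call takes 0.05 s, during which the arm holds its last target. There are 200 camera calls.

## Task

Three test rotors stand in a touching row on the feed rail. With closed fingertips push the rotor farthest from the blue end stop, so that the whole row slides along the rail as one train until the first rotor is fully home against the stop and the row has no gaps; touch only that last rotor, and do not lift or tip any of them. Then push the red knob of the keeper across, towards the rail, as far as it goes so that its tongue bars the row from sliding back, and leave everything else on the bench where it is.

Things in the scene. Friction and masses are not known exactly. Their poses are not given: they have to be found in the camera images.
- feed_rail: fixed dark steel rail, 78 mm wide (x), 400 mm long (y), across in front of the robot. Origin: centre of its underside, z up. Floor 10 mm above the bench, bright lip on each edge (top at 18 mm, 65 mm between lips). Blue end stop across its -y end, 36 mm high; +y end open. Blue keeper bracket on its -x (robot) side: x -0.088 to -0.038, y -0.002 to 0.042, 32 mm high.
- stop_face (a point): foot of the middle of the end stop's face, on the rail floor (rail frame x 0, y -0.180, z 0.010); axes as the rail's. The row is pushed along the rail's -y towards it. With the row home the rotor origins lie at rail x 0 (within 3 mm), y about -0.149, -0.088 and -0.027; the back of the last disc is then at rail y 0.003 to 0.006.
- rotor_front: steel test rotor, shaft up, loose on the rail floor: disc 62 mm across and 22 mm tall with a ring of small holes, thin 8 mm shaft from its middle, 62 mm tall in all, about 0.3 kg. Origin at the centre of its underside, z up. First of the row, nearest the stop, at first 28 to 115 mm short of it. The robot must not touch it.
- rotor_mid: steel test rotor, shaft up, loose on the rail floor: disc 62 mm across and 22 mm tall with a ring of small holes, thin 8 mm shaft from its middle, 62 mm tall in all, about 0.3 kg. Origin at the centre of its underside, z up. Middle one of the row. The robot must not touch it.
- rotor_rear: steel test rotor, shaft up, loose on the rail floor: disc 62 mm across and 22 mm tall with a ring of small holes, thin 8 mm shaft from its middle, 62 mm tall in all, about 0.3 kg. Origin at the centre of its underside, z up. Last of the row, farthest from the stop: push the middle of its disc from behind. Behind it the rail is free for 75 mm or more. The row slides with about 3 to 12 N.
- keeper (a joint): slide of the keeper, m: 0 = drawn back to the robot side, rail free; 0.045 = fully across. Moves along the rail's +x, takes about 2 N, no spring, stays where left; starts at 0 to 6 mm. Its steel tongue is at rail y 0.014 to 0.026, 20 to 27 mm above the bench, tip at rail x = -0.040 + joint value. With the row home it passes 8 to 11 mm behind the last disc.
- keeper_knob (a point): top centre of the upright red knob, 60 mm above the bench, at rail x = -0.082 + joint value, y 0.020. Red cylinder 16 mm in diameter, 36 to 60 mm above the bench, on a 10 mm stem. Push it on its -x side, towards the rail's +x. The bench behind it (on its -x side) is free.
- putty_tin: round putty tin with green lid, 62 mm diameter, 29 mm tall, on the bench beyond the rail. Origin at the centre of its underside. Loose bystander, to be left where it is.
- bearing: ball bearing lying flat, 35 mm diameter, 11 mm tall, on the bench between rail and robot near the stop end. Origin at the centre of its underside. Loose bystander, to be left where it is.
- armature: small motor armature lying down, 32x110x32 mm, long axis along its y, on the bench between rail and robot near the open end. Origin at its underside. Loose bystander, to be left where it is.
- oil_bottle: small oil bottle with red cap, 37 mm diameter, 104 mm tall, standing at the back. Origin at the centre of its underside. Loose bystander, to be left where it is.
- screwdriver: screwdriver with red handle, 188 mm long along its y, 25 mm thick, on the bench to the right. Origin at its underside. Loose bystander, to be left where it is.

How it is judged (in metres and radians):
On the way, in this order (a step that is already met when the one before it is completed fails the run):
1. the row is home against the stop, in the rail, without gaps (y of rotor_front in the frame of feed_rail below -0.145 m and y of rotor_mid in the frame of feed_rail below -0.082 m and y of rotor_rear in the frame of feed_rail below -0.019 m and x of rotor_front in the frame of feed_rail between -0.006 and 0.006 m and x of rotor_mid in the frame of feed_rail between -0.006 and 0.006 m and x of rotor_rear in the frame of feed_rail between -0.006 and 0.006 m), for 0.2 s.
2. the keeper is pushed across behind the row (value of joint keeper above 0.04 m), for 0.2 s.
At the end, for the whole second after the job is handed in: all three rotors stand upright and at rest between the lips on the rail floor, the first within 4 mm of the stop and the second and third within 5 and 6 mm of their places in a closed row; the keeper is at least 40 of its 45 mm across (all of step 1 and z of each of rotor_front, rotor_mid, rotor_rear in the frame of feed_rail below 0.013 m and angle between each of rotor_front, rotor_mid, rotor_rear's own z axis and vertical below 0.08 rad and linear speed of each of rotor_front, rotor_mid, rotor_rear below 0.02 m/s and value of joint keeper above 0.04 m); the robot touches nothing.
It fails at once if the robot touches the first or middle rotor (contact force between any of the fingers, the arm and rotor_front above 0.5 N or contact force between any of the fingers, the arm and rotor_mid above 0.5 N).
It fails at once if a rotor is lifted off the rail (by more than 6 mm) or tipped (by more than 0.2 rad) (z of any of rotor_front, rotor_mid, rotor_rear in the frame of feed_rail above 0.016 m or angle between any of rotor_front, rotor_mid, rotor_rear's own z axis and vertical above 0.2 rad).
It fails at once if a bystander is moved by more than 20 mm (distance of any of putty_tin, bearing, armature, oil_bottle, screwdriver from where it was at the start of the episode above 0.02 m).
It also fails if it takes over 51 s, if anything falls off the work surface, if the arm or the gripper's body presses on something with over 40 N, if the wrist force passes 120 N, or if a joint passes its speed limit or range.

## Working session

There is one attempt and no reset: what is moved stays moved. The work goes in short steps, Python scripts to look and compute and a tool call to move; the robot and the scene stay as the last step left them, time stands still between calls to the robot, and variables do not carry over. Pictures are saved under pics/ and viewed, at most 10 in all, crops included, and the job is handed in when it is done.

Besides the shell and the picture viewer there is one more tool, called after "Request:" as a command line: name --pt "numbers of a row" for each row, then --argument value for the rest. send_rows: Moves the arm, as the interface text tells. Its arguments: {"type":"object","properties":{"targets":{"type":"array"}},"required":["targets"]}

```bash
mkdir -p pics
python3 - <<'E'
from cell import bot
import cv2,numpy as np
o=bot.get_obs();print(o['t'],o['ee_pos'],o['ee_rot'],o['gripper_width'])
for n in("scene","top"):
    cv2.imwrite(f"pics/{n}0.png",bot.get_image(n)[:,:,::-1]);m=bot.camera_model(n);print({k:np.round(v,3).tolist() if hasattr(v,'__len__') else v for k,v in m.items()})
E
```

```text
0.0 [241.98219169 602.67455148 256.84353261] [[-9.28005141e-01  3.72566999e-01 -5.38485484e-04]
 [ 3.72567375e-01  9.28003761e-01 -1.60330625e-03]
 [-9.76224421e-05 -1.68849856e-03 -9.99998570e-01]] 88.31402494236194
{'fx': 437.8403181033731, 'fy': 437.8403181033731, 'cx': 253.1041508296438, 'cy': 190.5893619206281, 'T': [[0.509, 0.366, -0.779, -337.552], [-0.861, 0.214, -0.462, -719.326], [-0.003, 0.906, 0.424, 590.413], [0.0, 0.0, 0.0, 1.0]]}
{'fx': 387.37294157917336, 'fy': 387.37294157917336, 'cx': 261.75354224212737, 'cy': 196.5077312958644, 'T': [[0.008, 0.981, -0.193, 381.497], [-1.0, 0.008, -0.001, -159.642], [0.001, 0.193, 0.981, 1190.562], [0.0, 0.0, 0.0, 1.0]]}
```

View pics/top0.png

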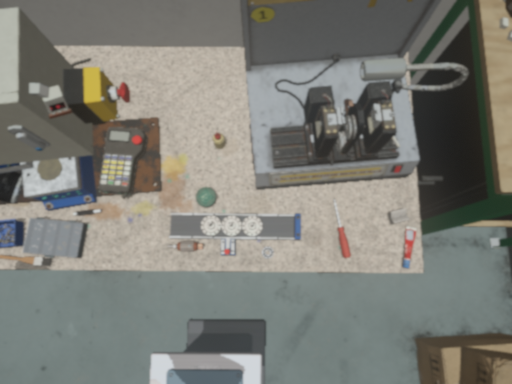

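View pics/scene0.png

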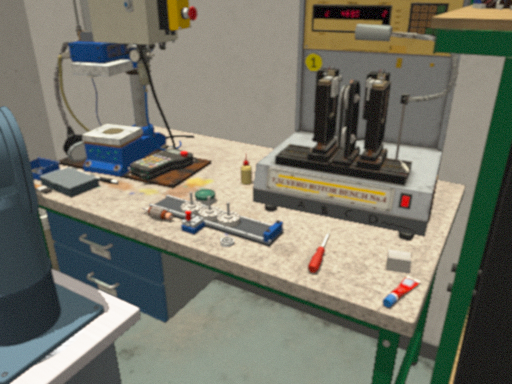

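The top view shows the rail at about cols 170–300, row 226, with the blue stop at col 297. The rotors are at cols 209, 231 and 252, and the keeper is at about (228,250). I'll measure these by colour.

```bash
cat > h.py <<'E'
from cell import bot
import cv2,numpy as np
def ray(n,u,v,z,obs=None):
    m=bot.camera_model(n);T=np.array(m['T'])
    d=T[:3,:3]@np.array([(u-m['cx'])/m['fx'],-(v-m['cy'])/m['fy'],-1]);o=T[:3,3]
    return (o+d*(z-o[2])/d[2])[:2].round(1)
def px(n,P):
    m=bot.camera_model(n);T=np.array(m['T']);q=T[:3,:3].T@(np.array(P)-T[:3,3])
    return (m['cx']+m['fx']*q[0]/-q[2],m['cy']-m['fy']*q[1]/-q[2])
E
python3 - <<'E'
from h import *
im=cv2.imread("pics/top0.png");c=im[205:262,160:310]
cv2.imwrite("pics/topc.png",cv2.resize(c,None,fx=5.3,fy=5.3,interpolation=cv2.INTER_CUBIC))
h=cv2.cvtColor(im,cv2.COLOR_BGR2HSV)
def blobs(name,m,z):
    n,l,s,ce=cv2.connectedComponentsWithStats(m)
    for i in range(1,n):
        x,y,w,hh,a=s[i]
        if 160<x<310 and 180<y<265 and a>3: print(name,s[i],ce[i].round(1),ray("top",*ce[i],z))
blobs("blue",cv2.inRange(h,(100,100,40),(125,255,255)),34)
blobs("red",cv2.inRange(h,(0,120,60),(6,255,255))|cv2.inRange(h,(172,120,60),(180,255,255)),55)
blobs("bright",cv2.inRange(h,(0,0,170),(180,60,255)),32)
g=cv2.cvtColor(im,cv2.COLOR_BGR2GRAY)[205:262]
E
```

```text
blue [296 219   4  14  51] [297.4 225.9] [ 519.8 -266.1]
blue [296 236   3   3   6] [297.  237.2] [ 486.  -264.5]
red [225 250   4   4  13] [226.6 251.2] [441.6 -57.7]
bright [168 185   7   8  26] [171.4 188.7] [631.  118.1]
bright [194 236  14   2  16] [199.9 236.9] [484.6  25.4]
bright [257 237  19   2  30] [264.5 237.6] [ 484.  -167.8]
bright [265 250   6   6  27] [267.4 252.2] [ 441.  -176.7]
```

View pics/topc.png

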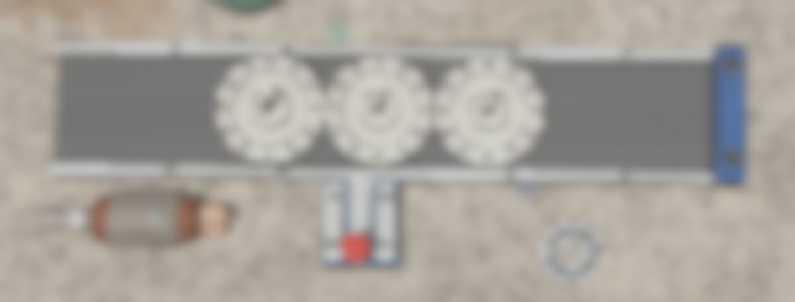

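The crop shows, in px of the ×5.3 crop: lips at rows ~48 and ~174; stop at 713–745; rotors centred at (270,108), (379,109), (490,110); knob at (356,247); armature tip at col ~235; bearing at (572,250).

Run:
```python
from h import *
P=lambda u,v,z:ray("top",160+(u+.5)/5.3-.5,205+(v+.5)/5.3-.5,z)
for n,u,v,z in [("lipTL",58,48,18),("lipTR",713,52,18),("lipBL",50,171,18),("lipBR",713,178,18),("stopface top",714,62,36),("stopface bot",713,172,36),("stop R",746,50,36),("stopRb",746,184,36),("rear",270,108,32),("mid",379,109,32),("front",490,110,32),("rearL",215,108,32),("rearR",324,108,32),("frontR",544,110,32),("knob",356,247,60),("brL",322,262,32),("brR",401,264,32),("armR",235,215,16),("armbrush",90,215,16),("bearing",572,250,11),("tin",245,0,29)]: print(n,P(u,v,z))
```

```text
lipTL [556.  120.1]
lipTR [ 556.8 -257.8]
lipBL [485.1 120.8]
lipBR [ 484.3 -257.3]
stopface top [ 548.4 -256.8]
stopface bot [ 486.1 -255.8]
stop R [ 555.4 -275.1]
stopRb [ 479.5 -274.2]
rear [520.6  -5.3]
mid [520.5 -67.1]
front [ 520.5 -130. ]
rearL [520.3  25.9]
rearR [520.8 -35.9]
frontR [ 520.7 -160.6]
knob [441.4 -58.5]
brL [434.4 -37.2]
brR [433.7 -81.4]
armR [461.2  14.7]
armbrush [460.5  97.2]
bearing [ 443.3 -177.2]
tin [583.1  11.6]
```

The rail is aligned with the world axes to within ~0.3°. Its centre is x≈520.5, y≈-78, with the stop face at y≈-257. The back of the rear disc is at y≈26 and the knob is at (441,-58). These agree with the sizes given.

I'll push with the closing axis along x and the TCP behind the disc. First I'll move to (520,60,~150).

Request:
send_rows --pt "15 -30 0 -4 0" --pt "42 -80 0 -11 0" --pt "69 -130 0 -18 0" --pt "96 -180 0 -25 0" --pt "122 -230 0 -31 0" --pt "148 -280 0 -38 0" --pt "174 -330 0 -44 0" --pt "200 -380 0 -50 0" --pt "226 -430 0 -56 0" --pt "250 -480 -20 -62 0"

```text
t: 1.1
ee_pos: [467.2, 173.9, 249.4]
ee_rot: [[-0.103, 0.995, 0.002], [0.995, 0.103, 0.001], [0.001, 0.002, -1.0]]
contact_force: [0.4, -0.2, 0.5]
gripper_width: 10.0
grip_force: 0.0
```

Request:
send_rows --pt "20 -40 -40 -4 0" --pt "28 -62 -80 -6 0" --pt "28 -62 -120 -6 0" --pt "28 -62 -120 -6 0" --pt "28 -62 -120 -6 0" --pt "28 -62 -120 -6 0"

```text
t: 1.7
ee_pos: [495.2, 114.8, 130.6]
ee_rot: [[-0.004, 1.0, 0.003], [1.0, 0.004, 0.002], [0.002, 0.003, -1.0]]
contact_force: [0.6, 0.1, -0.4]
gripper_width: -0.1
grip_force: 0.0
```

Run:
```python
from h import *
o=bot.get_obs();print(o['t'],o['ee_pos'],o['ee_rot'],o['gripper_width'],o['contact_force'])
w=bot.get_image("wrist");cv2.imwrite("pics/w1.png",w[:,:,::-1])
print({k:np.round(v,3).tolist() for k,v in bot.camera_model("wrist").items()})
```

```text
1.7 [495.18232559 114.84565716 130.61946656] [[-0.00363412  0.99998943  0.00281512]
 [ 0.99999222  0.00362979  0.00154235]
 [ 0.00153211  0.0028207  -0.99999485]] -0.14131623008007377 [ 0.56231543  0.06908866 -0.41681252]
{'fx': 297.319, 'fy': 297.319, 'cx': 256.326, 'cy': 187.767, 'tool_from_camera': [[-0.0, 0.958, 0.288, 74.079], [1.0, 0.001, -0.0, 0.862], [-0.0, 0.288, -0.958, -126.69], [0.0, 0.0, 0.0, 1.0]]}
```

View pics/w1.png

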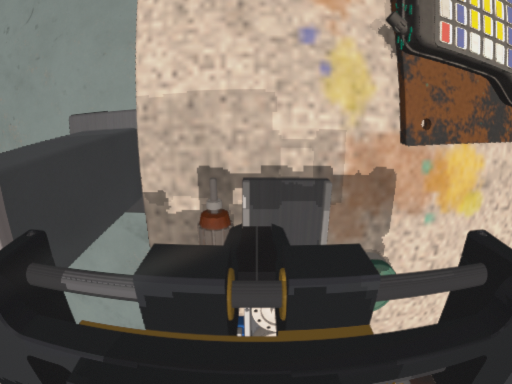

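The wrist view shows the open rail end with lip corners at about (245,180) and (328,180), and the armature at about (213,220). The camera faces away from the rotors, which is fine. I'll cross-check the rail's centre line.

Run:
```python
from h import *
m=bot.camera_model("wrist");C=np.array(m['tool_from_camera']);o=bot.get_obs();R=np.array(o['ee_rot']);p=np.array(o['ee_pos'])
def wr(u,v,z):
    a=np.array([u-m['cx'],v-m['cy']]);r=np.hypot(*a);t=r/m['fx']
    d=np.array([a[0]/r*np.sin(t),-a[1]/r*np.sin(t),-np.cos(t)])
    d=R@(C[:3,:3]@d);q=R@C[:3,3]+p
    return (q+d*(z-q[2])/d[2])[:2].round(1)
for u,v,z in [(243,180,18),(329,180,18),(244,215,18),(329,215,18),(213,208,16)]: print(wr(u,v,z))
```

```text
[485.5 124. ]
[558.5 124.3]
[486.   92.6]
[561.1  92.2]
[458.8  98.1]
```

The centre is at x≈521–522 and the origin at y≈-76 to -78, which is consistent. I'll move to (521,62), then go down to TCP z≈35.

Request:
send_rows --pt "13 -26 0 0 0" --pt "26 -53 0 0 0" --pt "26 -53 -30 0 0" --pt "26 -53 -60 0 0" --pt "26 -53 -80 0 0" --pt "26 -53 -95 0 0" --pt "26 -53 -96 0 0" --pt "26 -53 -96 0 0"

```text
t: 2.55
ee_pos: [520.8, 61.0, 33.6]
ee_rot: [[-0.003, 1.0, 0.001], [1.0, 0.003, 0.0], [0.0, 0.001, -1.0]]
contact_force: [-0.3, -0.9, 0.1]
gripper_width: 0.7
grip_force: 0.0
```

Request:
send_rows --pt "0 -5 0 0 0" --pt "0 -10 0 0 0" --pt "0 -15 0 0 0" --pt "0 -18 0 0 0" --pt "0 -20 0 0 0" --pt "0 -22 0 0 0" --pt "0 -24 0 0 0" --pt "0 -26 0 0 0" --pt "0 -28 0 0 0" --pt "0 -30 0 0 0"

```text
t: 3.55
ee_pos: [520.3, 31.8, 32.6]
ee_rot: [[-0.003, 1.0, 0.0], [1.0, 0.003, 0.001], [0.001, 0.0, -1.0]]
contact_force: [0.6, 4.7, -0.8]
gripper_width: 0.2
grip_force: 2.7
```

Contact at 4.7 N. The row should be home at TCP y≈-64, so I'll push at 30 mm/s.

Request:
send_rows --pt "0 -3 0 0 0" --pt "0 -6 0 0 0" --pt "0 -9 0 0 0" --pt "0 -12 0 0 0" --pt "0 -15 0 0 0" --pt "0 -18 0 0 0" --pt "0 -21 0 0 0" --pt "0 -24 0 0 0" --pt "0 -27 0 0 0" --pt "0 -30 0 0 0"

```text
t: 4.55
ee_pos: [520.1, 2.4, 32.6]
ee_rot: [[-0.004, 1.0, -0.0], [1.0, 0.004, 0.002], [0.002, -0.0, -1.0]]
contact_force: [0.8, 6.1, 0.5]
gripper_width: 0.7
grip_force: 3.1
```

Run:
```python
from h import *
im=bot.get_image("top")[:,:,::-1];o=bot.get_obs();print(o['ee_pos'],o['contact_force'])
s=bot.get_image("scene")[:,:,::-1]
a=cv2.resize(im[205:262,160:310],(795,302),interpolation=cv2.INTER_CUBIC);b=cv2.resize(s[185:245,140:298],(795,298),interpolation=cv2.INTER_CUBIC)
cv2.imwrite("pics/p1.png",np.vstack([a,b[:298]]))
```

```text
[520.01957353   1.57964978  32.60478815] [0.15229802 4.96187838 0.60069239]
```

View pics/p1.png

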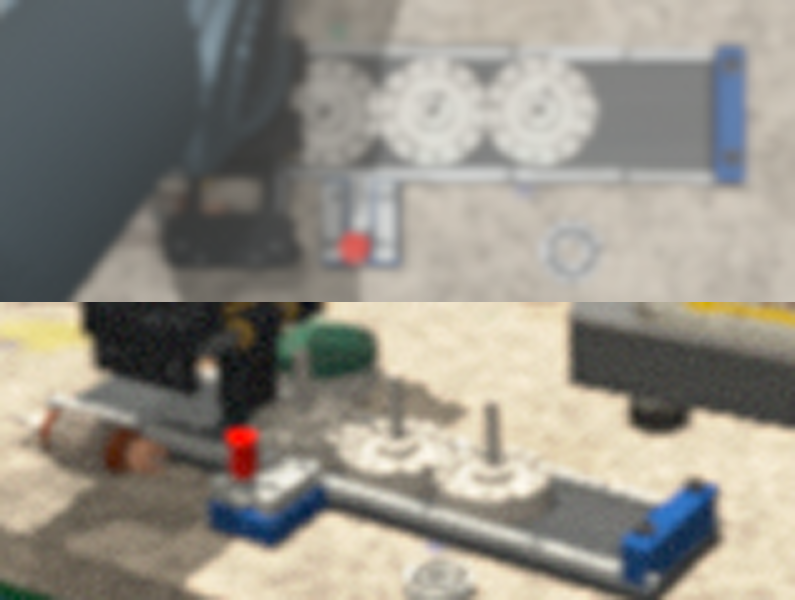

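The row stays straight and the front rotor has moved 51 crop px (about 29 mm) to col 541. About 67 mm remain to the stop.

Request:
send_rows --pt "0 -3 0 0 0" --pt "0 -6 0 0 0" --pt "0 -9 0 0 0" --pt "0 -12 0 0 0" --pt "0 -15 0 0 0" --pt "0 -18 0 0 0" --pt "0 -21 0 0 0" --pt "0 -24 0 0 0" --pt "0 -27 0 0 0" --pt "0 -30 0 0 0"

```text
t: 5.65
ee_pos: [520.0, -27.7, 32.6]
ee_rot: [[-0.004, 1.0, -0.001], [1.0, 0.004, 0.002], [0.002, -0.001, -1.0]]
contact_force: [0.1, 7.3, 1.0]
gripper_width: 0.3
grip_force: 3.2
```

Request:
send_rows --pt "0 -3 0 0 0" --pt "0 -6 0 0 0" --pt "0 -9 0 0 0" --pt "0 -12 0 0 0" --pt "0 -15 0 0 0" --pt "0 -18 0 0 0" --pt "0 -21 0 0 0" --pt "0 -24 0 0 0" --pt "0 -27 0 0 0" --pt "0 -29 0 0 0"

```text
t: 6.65
ee_pos: [519.9, -56.7, 32.6]
ee_rot: [[-0.004, 1.0, -0.001], [1.0, 0.004, 0.002], [0.002, -0.001, -1.0]]
contact_force: [-0.0, 7.4, 1.7]
gripper_width: 0.4
grip_force: 3.4
```

Request:
send_rows --pt "0 -1 0 0 0" --pt "0 -2 0 0 0" --pt "0 -3 0 0 0"

```text
t: 6.95
ee_pos: [519.9, -59.4, 32.6]
ee_rot: [[-0.004, 1.0, -0.001], [1.0, 0.004, 0.002], [0.002, -0.001, -1.0]]
contact_force: [0.6, 7.0, 2.3]
gripper_width: 0.6
grip_force: 3.5
```

Request:
send_rows --pt "0 -1 0 0 0" --pt "0 -2 0 0 0" --pt "0 -3 0 0 0" --pt "0 -4 0 0 0"

```text
t: 7.35
ee_pos: [520.0, -63.1, 32.6]
ee_rot: [[-0.004, 1.0, -0.001], [1.0, 0.004, 0.003], [0.003, -0.001, -1.0]]
contact_force: [0.6, 7.8, 1.3]
gripper_width: 0.5
grip_force: 3.8
```

Request:
send_rows --pt "0 -1 0 0 0" --pt "0 -2 0 0 0"

```text
t: 7.55
ee_pos: [520.1, -65.1, 32.6]
ee_rot: [[-0.004, 1.0, -0.001], [1.0, 0.004, 0.003], [0.003, -0.001, -1.0]]
contact_force: [0.7, 8.8, 1.6]
gripper_width: 0.4
grip_force: 3.9
```

Request:
send_rows --pt "0 -1 0 0 0" --pt "0 -2 0 0 0"

```text
t: 7.75
ee_pos: [520.1, -66.8, 32.6]
ee_rot: [[-0.004, 1.0, -0.001], [1.0, 0.004, 0.003], [0.003, -0.001, -1.0]]
contact_force: [0.0, 8.9, 1.9]
gripper_width: 0.1
grip_force: 5.2
```

Run:
```python
from h import *
im=bot.get_image("top")[:,:,::-1];o=bot.get_obs();print(o['ee_pos'],o['contact_force'])
s=bot.get_image("scene")[:,:,::-1]
a=cv2.resize(im[205:262,160:310],(795,302),interpolation=cv2.INTER_CUBIC);b=cv2.resize(s[185:245,140:298],(795,298),interpolation=cv2.INTER_CUBIC)
cv2.imwrite("pics/p2.png",np.vstack([a,b[:298]]))
```

```text
[520.11955914 -66.7028847   32.56830924] [0.76467961 8.8568695  0.98455587]
```

View pics/p2.png

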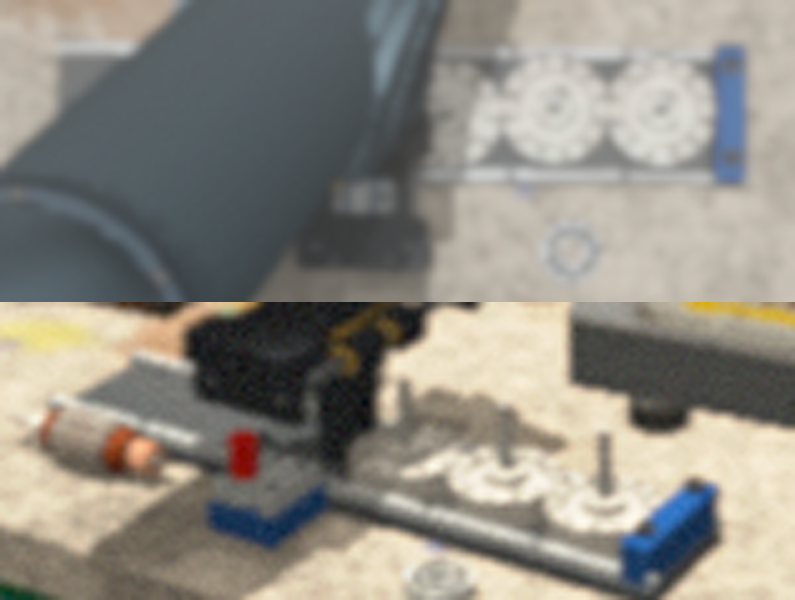

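The front disc edge is at crop col ~714, right at the stop face, and the rotors are upright. I'll creep until the force rises.

Request:
send_rows --pt "0 -1 0 0 0" --pt "0 -1 0 0 0"

```text
t: 8.05
ee_pos: [520.1, -66.8, 32.6]
ee_rot: [[-0.005, 1.0, -0.001], [1.0, 0.005, 0.004], [0.004, -0.001, -1.0]]
contact_force: [0.1, 10.7, 2.2]
gripper_width: 0.5
grip_force: 5.2
```

Request:
send_rows --pt "0 -1 0 0 0" --pt "0 -1 0 0 0"

```text
t: 8.25
ee_pos: [520.1, -67.0, 32.6]
ee_rot: [[-0.006, 1.0, -0.001], [1.0, 0.006, 0.005], [0.005, -0.001, -1.0]]
contact_force: [0.3, 12.6, 3.4]
gripper_width: 0.7
grip_force: 6.2
```

Request:
send_rows --pt "0 -1 0 0 0" --pt "0 -1 0 0 0"

```text
t: 8.45
ee_pos: [520.1, -67.2, 32.6]
ee_rot: [[-0.006, 1.0, -0.001], [1.0, 0.006, 0.006], [0.006, -0.001, -1.0]]
contact_force: [0.5, 14.2, 2.8]
gripper_width: 0.7
grip_force: 7.2
```

The TCP has stalled at -67 while the force climbs, so the row is home. One more firm nudge, then I'll back off and lift.

Request:
send_rows --pt "0 -1 0 0 0" --pt "0 -2 0 0 0" --pt "0 -2 0 0 0" --pt "0 -2 0 0 0"

```text
t: 8.85
ee_pos: [520.1, -67.5, 32.5]
ee_rot: [[-0.007, 1.0, -0.002], [1.0, 0.007, 0.008], [0.008, -0.002, -1.0]]
contact_force: [0.2, 19.3, 4.4]
gripper_width: 0.5
grip_force: 9.2
```

Request:
send_rows --pt "0 2 0 0 0" --pt "0 5 0 0 0" --pt "0 10 0 0 0" --pt "0 20 0 0 0" --pt "0 35 0 0 0" --pt "0 50 0 0 0" --pt "0 50 30 0 0" --pt "0 50 70 0 0" --pt "0 50 110 0 0" --pt "0 50 110 0 0"

```text
t: 9.85
ee_pos: [523.1, -24.9, 147.0]
ee_rot: [[-0.001, 1.0, 0.008], [1.0, 0.001, -0.0], [-0.0, 0.008, -1.0]]
contact_force: [0.8, -0.0, 1.1]
gripper_width: 0.3
grip_force: 0.0
```

Request:
send_rows --pt "-20 -5 0 0 0" --pt "-50 -15 0 0 0" --pt "-85 -25 0 0 0" --pt "-110 -33 0 0 0" --pt "-118 -33 0 0 0" --pt "-118 -33 0 0 0" --pt "-118 -33 0 0 0"

```text
t: 10.55
ee_pos: [403.5, -57.0, 142.7]
ee_rot: [[-0.003, 1.0, 0.002], [1.0, 0.003, -0.0], [-0.0, 0.002, -1.0]]
contact_force: [-0.3, 0.0, -0.3]
gripper_width: 0.6
grip_force: 0.0
```

Run:
```python
from h import *
im=bot.get_image("top")[:,:,::-1];o=bot.get_obs();print(o['ee_pos'],o['contact_force'],o['joints'])
s=bot.get_image("scene")[:,:,::-1]
a=cv2.resize(im[205:262,160:310],(795,302),interpolation=cv2.INTER_CUBIC);b=cv2.resize(s[185:245,140:298],(795,298),interpolation=cv2.INTER_CUBIC)
cv2.imwrite("pics/p3.png",np.vstack([a,b[:298]]))
```

```text
[403.70344269 -57.00683407 142.68524543] [-0.35333475  0.19439107 -0.18523655] [-16.02823113  19.60703905  20.76575088 129.26009512 -12.64628736
  32.8668041   14.47171059]
```

View pics/p3.png

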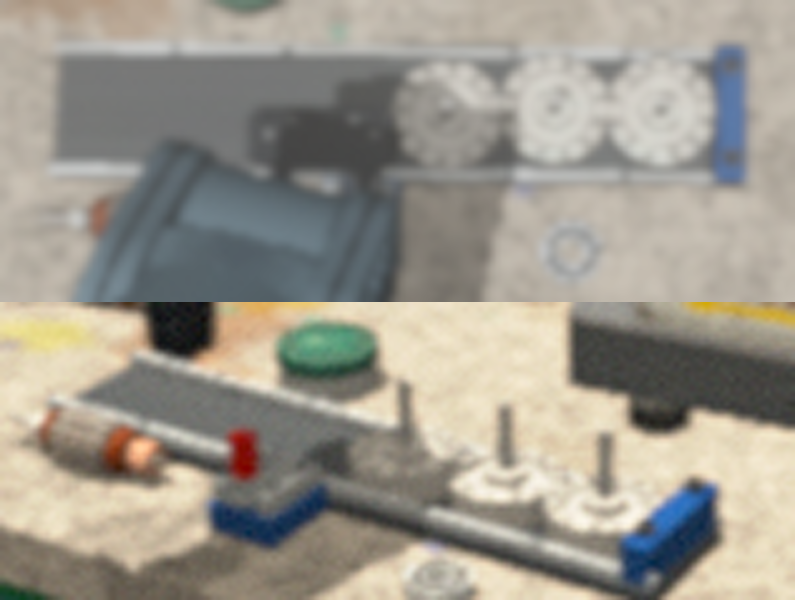

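All three rotors are closed up and home, at crop cols 450, 555 and 662, with the edge at the stop (714). The knob is free, so I'll descend behind it.

Request:
send_rows --pt "0 -1 -20 0 0" --pt "0 -1 -45 0 0" --pt "0 -1 -65 0 0" --pt "0 -1 -80 0 0" --pt "0 -1 -81 0 0" --pt "0 -1 -81 0 0"

```text
t: 11.25
ee_pos: [402.6, -58.4, 61.5]
ee_rot: [[-0.002, 1.0, -0.0], [1.0, 0.002, -0.0], [-0.0, -0.0, -1.0]]
contact_force: [-0.3, 0.5, 0.0]
gripper_width: -0.0
grip_force: 0.0
```

Request:
send_rows --pt "2 0 0 0 0" --pt "4 0 0 0 0" --pt "6 0 0 0 0" --pt "8 0 0 0 0" --pt "10 0 0 0 0" --pt "12 0 0 0 0" --pt "14 0 0 0 0" --pt "16 0 0 0 0" --pt "18 0 0 0 0" --pt "20 0 0 0 0"

```text
t: 12.25
ee_pos: [421.6, -58.5, 61.5]
ee_rot: [[-0.002, 1.0, -0.001], [1.0, 0.002, 0.0], [0.0, -0.001, -1.0]]
contact_force: [-1.6, -0.1, 1.1]
gripper_width: 0.6
grip_force: 0.8
```

Contact at about 2 N as expected. The end should be at TCP x≈458–460.

Request:
send_rows --pt "3 0 0 0 0" --pt "6 0 0 0 0" --pt "9 0 0 0 0" --pt "12 0 0 0 0" --pt "15 0 0 0 0" --pt "18 0 0 0 0" --pt "21 0 0 0 0" --pt "24 0 0 0 0" --pt "27 0 0 0 0" --pt "30 0 0 0 0"

```text
t: 13.25
ee_pos: [452.3, -58.5, 61.6]
ee_rot: [[-0.002, 1.0, 0.0], [1.0, 0.002, -0.0], [-0.0, 0.0, -1.0]]
contact_force: [-2.2, -0.5, -0.6]
gripper_width: 0.4
grip_force: 0.8
```

Request:
send_rows --pt "1 0 0 0 0" --pt "2 0 0 0 0" --pt "3 0 0 0 0" --pt "4 0 0 0 0" --pt "5 0 0 0 0"

```text
t: 13.75
ee_pos: [457.0, -58.5, 61.6]
ee_rot: [[-0.002, 1.0, -0.0], [1.0, 0.002, -0.0], [-0.0, -0.0, -1.0]]
contact_force: [-1.3, -0.9, -0.5]
gripper_width: 0.4
grip_force: 0.8
```

Request:
send_rows --pt "1 0 0 0 0" --pt "2 0 0 0 0" --pt "3 0 0 0 0" --pt "3 0 0 0 0"

```text
t: 14.15
ee_pos: [460.3, -58.4, 61.6]
ee_rot: [[-0.002, 1.0, 0.0], [1.0, 0.002, -0.0], [-0.0, 0.0, -1.0]]
contact_force: [-1.4, -0.7, -0.2]
gripper_width: 0.2
grip_force: 0.5
```

Request:
send_rows --pt "1 0 0 0 0" --pt "2 0 0 0 0" --pt "3 0 0 0 0" --pt "3 0 0 0 0"

```text
t: 14.55
ee_pos: [461.8, -58.5, 61.4]
ee_rot: [[-0.002, 1.0, -0.003], [1.0, 0.002, 0.0], [0.0, -0.003, -1.0]]
contact_force: [-6.1, -0.6, 3.7]
gripper_width: 0.8
grip_force: 2.8
```

Request:
send_rows --pt "1 0 0 0 0" --pt "2 0 0 0 0" --pt "2 0 0 0 0"

```text
t: 14.85
ee_pos: [462.0, -58.5, 61.3]
ee_rot: [[-0.002, 1.0, -0.006], [1.0, 0.002, 0.001], [0.001, -0.006, -1.0]]
contact_force: [-9.7, -1.1, 8.9]
gripper_width: 0.1
grip_force: 5.3
```

The force climbs while the TCP stalls at 462, so the keeper is on its end stop. I'll back off, lift and look.

Request:
send_rows --pt "-3 0 0 0 0" --pt "-8 0 0 0 0" --pt "-20 0 0 0 0" --pt "-40 0 0 0 0" --pt "-55 0 0 0 0" --pt "-55 0 40 0 0" --pt "-55 10 80 0 0" --pt "-55 50 110 0 0" --pt "-55 90 120 0 0" --pt "-55 130 120 0 0"

```text
t: 15.85
ee_pos: [410.8, 73.4, 183.4]
ee_rot: [[-0.002, 1.0, 0.005], [1.0, 0.002, 0.002], [0.002, 0.005, -1.0]]
contact_force: [0.3, -0.4, -0.4]
gripper_width: 0.7
grip_force: 0.0
```

Request:
send_rows --pt "10 50 0 0 0" --pt "20 90 0 0 0" --pt "30 140 0 0 0" --pt "40 180 0 0 0" --pt "40 180 0 0 0" --pt "40 180 0 0 0"

```text
t: 16.45
ee_pos: [449.5, 252.0, 181.3]
ee_rot: [[-0.004, 1.0, -0.0], [1.0, 0.004, -0.0], [-0.0, -0.0, -1.0]]
contact_force: [-0.9, -0.5, 0.7]
gripper_width: 0.7
grip_force: 0.0
```

Run:
```python
from h import *
im=bot.get_image("top")[:,:,::-1];o=bot.get_obs();print(o['ee_pos'],o['contact_force'],o['t'])
s=bot.get_image("scene")[:,:,::-1]
a=cv2.resize(im[205:262,160:310],(795,302),interpolation=cv2.INTER_CUBIC);b=cv2.resize(s[185:245,140:298],(795,298),interpolation=cv2.INTER_CUBIC)
cv2.imwrite("pics/p4.png",np.vstack([a,b[:298]]))
h=cv2.cvtColor(np.ascontiguousarray(im),cv2.COLOR_BGR2HSV);m=cv2.inRange(h,(0,120,60),(6,255,255))|cv2.inRange(h,(172,120,60),(180,255,255))
y,x=np.nonzero(m[205:262,210:250]);print(ray("top",x.mean()+210,y.mean()+205,55))
```

```text
[449.50544113 250.58491904 181.31154056] [ 0.63794043 -0.23334981  0.26478897] 16.5
[484.2 -57.5]
```

View pics/p4.png

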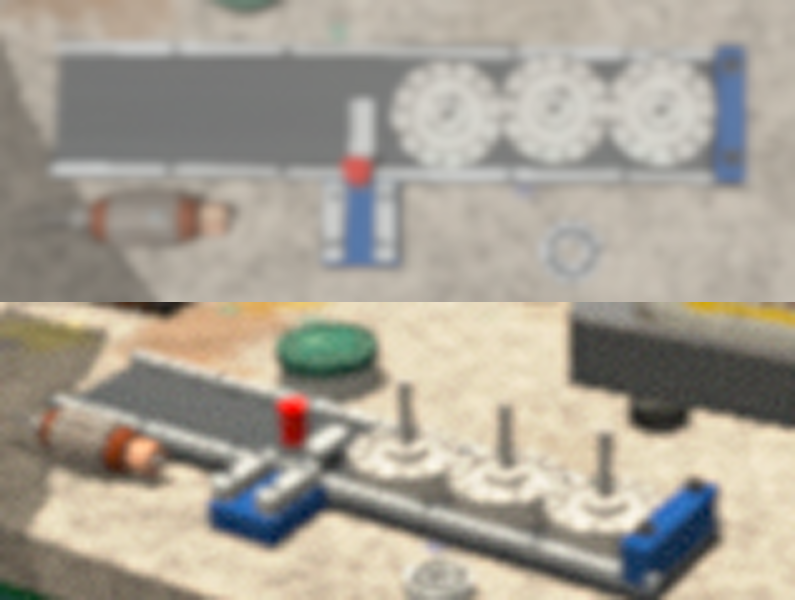

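The knob is at (358,170) in the crop, world x 484, so fully across. The tongue sits just behind the rear disc, the rotors are closed against the stop, and the bystanders have not moved.

```bash
python3 -c "
from cell import bot
print(bot.finish_job())"
```

```text
the job is handed in; nothing more can be done
None
```

I handed the job in at about 16.5 s: the last pictures show the row home against the stop without gaps, the keeper fully across behind it, and the rail-side bystanders still in place; no verdict came back.

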